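Reset and restart the tripped dust extractor

ROBOT

A 6-joint arm with a two-finger parallel gripper is mounted at the origin on a cart in front of the work surface, level with it; the furniture and walls round the work are solid. World frame = base frame: x ahead of the robot, y to its left, z up, the work surface at z = 0. Lengths are in m, angles in rad, forces in N, time in s.
With the tool pointing down it reaches from about 0.4 to 0.825 m from the base axis. Payload 7 kg.
Tool frame: the origin (TCP) lies between the finger pads; the fingertips stand 22 mm ahead of it and the grasp point (between the pads) lies 3 mm ahead of it; z points along the fingers, y is the direction in which the jaws open and shut (so a half turn about z gives the same grasp; the last joint's range is limited). The gripper opens to 88 mm and grips with 3 to 60 N. Pads are 19 mm wide; open, the fingers measure 130 mm over their backs; the gripper's body (78 mm by 193 mm) begins 47 mm behind the grasp point.
Start: joints at [1.631, 0.359, 0.012, 0, -1.224, -0.288], TCP at [0.152, 0.658, 0.249] pointing down, gripper open.
Joint ranges: [-3.07, 3.07], [-1.43, 2.12], [-1.02, 1.25], [-3.03, 1.67], [-3.05, -0], [-3.03, 3.03]. Speed limits (rad/s): [2.39, 2.39, 3.01, 3.14, 3.14, 3.14].

INTERFACE

Orientations are given as [roll, pitch, yaw] about the fixed x, y, z axes, in that order (R = Rz(yaw) Ry(pitch) Rx(roll)).
In Python, from station import * gives the robot as it stands. The module is installed in compiled form; this text tells all that it offers.
- The arm moves only by the tool move_arm, never from a script. Its argument "rows" is a list of rows, each an object with "delta_rot": the turn, a rotation vector about the world's x, y, z in degrees, a list of three; "delta_pos": the shift along the world's x, y, z in cm, a list of three; "hand": the finger opening in cm, from 0 to 8.76. A call has exactly 10 rows; each row shifts and turns the commanded pose from where the row before left it; what a row does not reach is not made up. A row lasts 1/10 s, in which the tool goes at most 50 mm and 8.59 degrees, less where a joint would pass 70% of its speed; a pose out of reach is approached as far as the arm can. A call is refused whole if a number of a shift passes 5 or a number of a turn 8.59, either way. A call with a gripper value outside its range is refused whole. The fingers move at their own pace and stop on an object; "force" is the grip in N (left out, the last holds). Time passes only in rows, so rows that do not move let the fingers close, or fill a call up. It gives the time, the measured TCP pose, the force and the opening at its end, in the units of the state.
- get_state(): the state, without advancing time (a new reading comes with each control period).
- grab_frame(name): name is "scene" or "top" or "wrist"; returns the picture (420x560x3 uint8, blue, green, red); there is no depth.
- camera_info(name): a dict with "camera_matrix" (3x3 intrinsics, pixels), "world_from_camera" (4x4, takes a point from camera to world coordinates); the wrist camera has in their place "T_tool_cam" (4x4, takes a point from camera to tool coordinates, whose origin is the TCP and whose axes are the flange's). Camera axes: x right, y down, z forward; pixel columns grow to the right and rows downward; lengths in m; the calibration is good to about 2 mm. A picture is of the moment at which its call begins: read the wrist's pose just before it. camera_info takes no time and is no camera call.
- job_done(): hands the job in, once; it reports no verdict.
The state is a dict: "t": time; "q": joint angles; "qd": joint speeds; "joint_efforts": joint torques, N m; "eef_pos": TCP position; "ee_rot": TCP orientation; "force": force on the tool from outside, world axes, zero at the start; "moment": the same for the moment, N m; "width": finger opening in m.
Only numpy, scipy, OpenCV 4.12 (cv2) and the standard library are available. Lean on these libraries where they do the work, as an engineer would, in place of code of your own. Each camera call takes 0.05 s, during which the arm holds its last target.

TASK

The bench's dust extractor has tripped: with the fingertips press the yellow reset button well in (past half way) and let it come back up, then press the green start button well in (past half way), let it come up too, and withdraw. Press gently: the loose button boxes must stay standing where they are and never be lifted. Do not touch the red and blue buttons or their boxes, and leave everything else on the bench in its place.

Things in the scene. Friction and masses are not known exactly. Their poses are not given: they have to be found in the camera images.
- yellow_box: loose grey push-button box with the yellow (reset) button on top; press this first. 64x64 mm, 43 mm high without collar and button, 0.4 to 0.5 kg, standing on four rubber feet on the bench; nothing fastens it. Origin at the centre of its underside, z up. The four boxes differ only in button colour.
- yellow_top (a point): centre of the top of the round yellow button, 36 mm across, 61 mm above the bench when up (14 mm above a flat black collar of 45 mm across); moves with the button
- yellow_button (a joint): travel of the yellow button straight down: 0 up, 0.010 m at its hard stop; it acts once it is more than half way in (0.005 m), so it need not reach the stop. Its spring pushes back 2 N at the start, 4.5 N half way, 7 N at the stop, and lifts it again when let go
- green_box: loose grey push-button box with the green (start) button on top; press this second. 64x64 mm, 43 mm high without collar and button, 0.4 to 0.5 kg, standing on four rubber feet on the bench; nothing fastens it. Origin at the centre of its underside, z up. The four boxes differ only in button colour.
- green_top (a point): centre of the top of the round green button, 36 mm across, 61 mm above the bench when up (14 mm above a flat black collar of 45 mm across); moves with the button
- green_button (a joint): travel of the green button straight down: 0 up, 0.010 m at its hard stop; it acts once it is more than half way in (0.005 m), so it need not reach the stop. Its spring pushes back 2 N at the start, 4.5 N half way, 7 N at the stop, and lifts it again when let go
- red_box: loose grey push-button box with the red (stop) button on top; leave alone. 64x64 mm, 43 mm high without collar and button, 0.4 to 0.5 kg, standing on four rubber feet on the bench; nothing fastens it. Origin at the centre of its underside, z up. The four boxes differ only in button colour.
- red_top (a point): centre of the top of the round red button, 36 mm across, 61 mm above the bench when up (14 mm above a flat black collar of 45 mm across); moves with the button
- red_button (a joint): travel of the red button straight down: 0 up, 0.010 m at its hard stop; it acts once it is more than half way in (0.005 m), so it need not reach the stop. Its spring pushes back 2 N at the start, 4.5 N half way, 7 N at the stop, and lifts it again when let go
- blue_box: loose grey push-button box with the blue (lamp) button on top; leave alone. 64x64 mm, 43 mm high without collar and button, 0.4 to 0.5 kg, standing on four rubber feet on the bench; nothing fastens it. Origin at the centre of its underside, z up. The four boxes differ only in button colour.
- blue_top (a point): centre of the top of the round blue button, 36 mm across, 61 mm above the bench when up (14 mm above a flat black collar of 45 mm across); moves with the button
- blue_button (a joint): travel of the blue button straight down: 0 up, 0.010 m at its hard stop; it acts once it is more than half way in (0.005 m), so it need not reach the stop. Its spring pushes back 2 N at the start, 4.5 N half way, 7 N at the stop, and lifts it again when let go
- bench_hammer: bystander, loose: small hammer with wooden handle, lying, 76x234x23 mm, handle along its y; origin at the centre of its underside
- ring_clamp: bystander, loose: wooden hand clamp, lying, 28x133x25 mm, long along its y; origin at the centre of its underside
- tape_1: bystander, loose: roll of beige tape lying flat, 104 mm across, 25 mm high; origin at the centre of its underside
- polish_bottle: bystander, loose: white bottle with black cap, standing, 35 mm across, 81 mm high; origin at the centre of its underside
- rubber_block: bystander, loose: white abrasive block, 24x34x30 mm high; origin at the centre of its underside
- mug_1: bystander, loose: striped mug, 86x115x95 mm high; origin at the centre of its underside
There are look-alikes about, which are no part of the job. Leave any pink or turquoise look-alike of the yellow_box alone.

How it is judged:
By the outcome, as a careful person would: the job done as asked, in the order asked, and still so for the second after the job is handed in, with the robot touching nothing.
It also fails if it takes over 40 s, if anything falls off the work surface, if the arm or the gripper's body presses on something with over 40 N, if the wrist force passes 120 N, or if a joint passes its speed limit or range.

## Working session

There is one attempt and no reset: what is moved stays moved. The work goes in short steps, Python scripts to look and compute and a tool call to move; the robot and the scene stay as the last step left them, time stands still between calls to the robot, and variables do not carry over. Pictures are saved under pics/ and viewed, and the job is handed in when it is done.

Besides the shell and the picture viewer there is one more tool, called after "Request:" by a JSON object that holds its "method" and its "body". move_arm: Moves the arm, as the interface text tells. Its arguments: {"type":"object","properties":{"rows":{"type":"array"},"force":{"type":"number"}},"required":["rows"]}

```bash
mkdir -p pics
python3 - <<'E'
from station import *
import cv2
for n in("scene","top"):
    cv2.imwrite(f"pics/{n}0.png",grab_frame(n))
    c=camera_info(n);print(c)
print(camera_info("wrist"))
print(get_state())
E
```

```text
{'camera_matrix': array([[391.0397912 ,   0.        , 275.60773444],
       [  0.        , 391.0397912 , 212.48467402],
       [  0.        ,   0.        ,   1.        ]]), 'world_from_camera': array([[ 0.8038093 , -0.41380985,  0.42737807,  0.17529235],
       [-0.59488038, -0.5557296 ,  0.5807598 , -0.27922796],
       [-0.00281749, -0.72105896, -0.69286798,  0.71694098],
       [ 0.        ,  0.        ,  0.        ,  1.        ]])}
{'camera_matrix': array([[532.01972788,   0.        , 292.10297496],
       [  0.        , 532.01972788, 219.85532346],
       [  0.        ,   0.        ,   1.        ]]), 'world_from_camera': array([[ 0.09105855, -0.95603662,  0.27875136,  0.14598214],
       [-0.99583534, -0.08868432,  0.0211438 ,  0.24622815],
       [ 0.00450663, -0.27951578, -0.96013052,  1.53011855],
       [ 0.        ,  0.        ,  0.        ,  1.        ]])}
{'camera_matrix': array([[370.64979857,   0.        , 277.56345172],
       [  0.        , 370.64979857, 208.04235688],
       [  0.        ,   0.        ,   1.        ]]), 'T_tool_cam': array([[-2.86055378e-04, -9.55530
[... 248 characters left out ...]
0.00000000e+00,  0.00000000e+00,
         1.00000000e+00]])}
{'t': 0.1, 'q': array([ 1.63104945e+00,  3.59348494e-01,  1.11302154e-02, -3.32062110e-04,
       -1.22408409e+00, -2.88074291e-01]), 'qd': array([ 0.00123684, -0.00183837,  0.00295752,  0.00205236,  0.0002702 ,
       -0.00032566]), 'joint_efforts': array([-1.10089695e-03, -5.84166169e+01,  2.93748701e+01,  7.01551706e+00,
        1.00924724e-02, -5.90276227e-05]), 'eef_pos': array([0.15239406, 0.65714828, 0.24768179]), 'ee_rot': array([ 3.14005997e+00, -1.28611320e-04, -2.27934140e-01]), 'force': array([-0.11738687, -0.47909516,  1.08347738]), 'moment': array([-0.02513047, -0.03120168, -0.02130284]), 'width': 0.08760368340766243}
```

View pics/scene0.png

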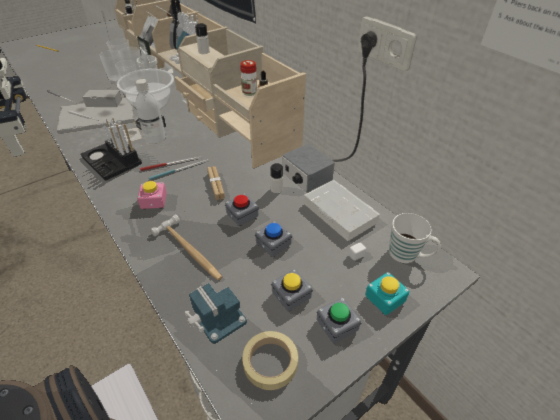

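View pics/top0.png

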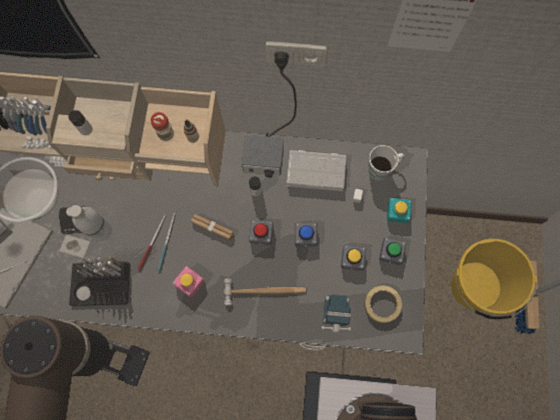

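The yellow reset box (grey) is at scene (292,283) and top (354,256). Green is at scene (340,313) and top (394,249). The pink and turquoise look-alikes, also with yellow buttons, are at top (187,281) and (400,208).

```bash
cat > h.py <<'E'
import cv2,numpy as np
from station import *
def blob(im,col,near,r=22):
    hsv=cv2.cvtColor(im,cv2.COLOR_BGR2HSV)
    lo,hi={'y':((20,120,90),(35,255,255)),'g':((50,120,50),(80,255,255)),'r':((0,150,80),(8,255,255)),'b':((105,150,80),(125,255,255))}[col]
    m=cv2.inRange(hsv,lo,hi); k=np.zeros_like(m);cv2.circle(k,near,r,255,-1);m&=k
    n,l,s,c=cv2.connectedComponentsWithStats(m);i=1+np.argmax(s[1:,4]);return c[i],s[i]
def ray(name,px,T=None):
    c=camera_info(name);T=c['world_from_camera'] if T is None else T
    d=T[:3,:3]@np.linalg.inv(c['camera_matrix'])@[*px,1];return T[:3,3],d/np.linalg.norm(d)
def tri(rs):
    A=sum(np.eye(3)-np.outer(d,d) for o,d in rs);b=sum((np.eye(3)-np.outer(d,d))@o for o,d in rs)
    p=np.linalg.solve(A,b);return p,[round(1e3*np.linalg.norm(np.cross(p-o,d)),1) for o,d in rs]
def onz(r,z): o,d=r;return o+d*(z-o[2])/d[2]
E
python3 - <<'E'
from h import *
S=cv2.imread('pics/scene0.png');T=cv2.imread('pics/top0.png')
for c,a,b in(('y',(292,283),(354,256)),('g',(340,313),(394,249)),('r',(241,202),(261,230)),('b',(274,231),(306,233))):
    p,s=blob(S,c,a);q,s2=blob(T,c,b);rs=[ray('scene',p),ray('top',q)]
    print(c,p.round(1),s,q.round(1),s2,*tri(rs),onz(rs[0],.058).round(4),onz(rs[1],.058).round(4))
E
```

```text
y [291.6 281.2] [283 273  18  17 248] [353.9 255.2] [348 249  13  13 140] [0.48883126 0.09391885 0.05079507] [np.float64(1.3), np.float64(1.3)] [0.4868 0.0896 0.058 ] [0.4859 0.0951 0.058 ]
g [339.2 312. ] [330 303  19  19 286] [393.8 248.6] [388 243  13  12 121] [ 0.51835307 -0.01848714  0.05058042] [np.float64(1.1), np.float64(1.1)] [ 0.5157 -0.0217  0.058 ] [ 0.5154 -0.0166  0.058 ]
r [240.6 200.5] [234 195  14  12 139] [260.2 229.4] [254 224  13  12 118] [0.53951569 0.3673247  0.05106746] [np.float64(1.1), np.float64(1.1)] [0.5369 0.3605 0.058 ] [0.5366 0.3671 0.058 ]
b [273.1 229.8] [266 223  15  14 170] [305.9 231.4] [300 226  12  12 105] [0.54561157 0.23587798 0.0504298 ] [np.float64(1.0), np.float64(1.0)] [0.5425 0.2299 0.058 ] [0.5426 0.2363 0.058 ]
```

Triangulation gives yellow at about (0.487, 0.092) and green at about (0.516, -0.018). Both viewpoints agree to about 2–3 mm, with heights near the button tops. Next I'll move toward yellow with the fingers closed and refine with the wrist camera.

Request:
{"method": "move_arm", "body": {"rows": [{"delta_pos":[2.4,-4,0],"delta_rot":[0,0,1.3],"hand":0},{"delta_pos":[2.4,-4,0],"delta_rot":[0,0,1.3],"hand":0},{"delta_pos":[2.4,-4,0],"delta_rot":[0,0,1.3],"hand":0},{"delta_pos":[2.4,-4,0],"delta_rot":[0,0,1.3],"hand":0},{"delta_pos":[2.4,-4,0],"delta_rot":[0,0,1.3],"hand":0},{"delta_pos":[2.4,-4,0],"delta_rot":[0,0,1.3],"hand":0},{"delta_pos":[2.4,-4,0],"delta_rot":[0,0,1.3],"hand":0},{"delta_pos":[2.4,-4,0],"delta_rot":[0,0,1.3],"hand":0},{"delta_pos":[2.4,-4,0],"delta_rot":[0,0,1.3],"hand":0},{"delta_pos":[2.4,-4,0],"delta_rot":[0,0,1.3],"hand":0}], "force": 20}}

```text
t: 1.1
eef_pos: [0.3928, 0.2557, 0.2486]
ee_rot: [-3.141, -0.0, 0.0]
force: [0.4, 0.4, 0.2]
width: 0.0134
```

Request:
{"method": "move_arm", "body": {"rows": [{"delta_pos":[2.4,-4.1,0],"delta_rot":[0,0,0],"hand":0},{"delta_pos":[2.4,-4.1,0],"delta_rot":[0,0,0],"hand":0},{"delta_pos":[2.4,-4.1,0],"delta_rot":[0,0,0],"hand":0},{"delta_pos":[2.3,-4.1,0],"delta_rot":[0,0,0],"hand":0},{"delta_pos":[0,0,-3],"delta_rot":[0,0,0],"hand":0},{"delta_pos":[0,0,-2],"delta_rot":[0,0,0],"hand":0},{"delta_pos":[0,0,0],"delta_rot":[0,0,0],"hand":0},{"delta_pos":[0,0,0],"delta_rot":[0,0,0],"hand":0},{"delta_pos":[0,0,0],"delta_rot":[0,0,0],"hand":0},{"delta_pos":[0,0,0],"delta_rot":[0,0,0],"hand":0}]}}

```text
t: 2.1
eef_pos: [0.4879, 0.0943, 0.1998]
ee_rot: [-3.141, -0.002, 0.0]
force: [0.4, -0.1, -0.4]
width: 0.0003
```

```bash
cat >> h.py <<'E'
from scipy.spatial.transform import Rotation as R
def wristT(s):
    T=np.eye(4);T[:3,:3]=R.from_euler('xyz',s['ee_rot']).as_matrix();T[:3,3]=s['eef_pos'];return T@camera_info('wrist')['T_tool_cam']
E
python3 - <<'E'
from h import *
s=get_state();im=grab_frame('wrist');cv2.imwrite('pics/w1.png',im)
print(s['eef_pos'],s['ee_rot'],s['force'],s['width'])
T=wristT(s);c=camera_info('wrist')['camera_matrix']
for k,p in(('y',(.487,.092,.061)),('g',(.516,-.019,.061))):
    q=np.linalg.inv(T)@[*p,1];q=c@q[:3];q=q[:2]/q[2];print(k,'expected',q)
    b,st=blob(im,k,tuple(int(v) for v in q),60);print(b,st,onz(ray('wrist',b,T),.059))
E
```

```text
[0.48794658 0.09426807 0.19975638] [-3.14066306e+00 -1.82171030e-03  1.21446296e-04] [ 0.38631833 -0.11309136 -0.42568701] 0.0002697939986565014
y expected [280.07578181 204.03794886]
[279.68147721 200.14310444] [ 257  176   46   48 1733] [0.489572   0.09229809 0.059     ]
g expected [427.60580041 167.04823303]
[425.37894201 162.40386572] [ 400  139   52   49 1966] [ 0.51916988 -0.01771636  0.059     ]
```

View pics/w1.png

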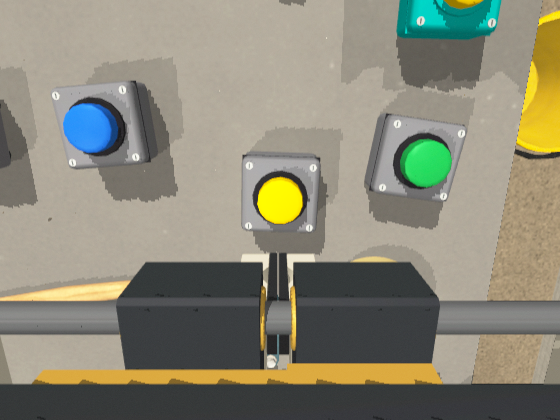

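Request:
{"method": "move_arm", "body": {"rows": [{"delta_pos":[0.1,-0.2,-2],"delta_rot":[0,0,0],"hand":0},{"delta_pos":[0,0,-2],"delta_rot":[0,0,0],"hand":0},{"delta_pos":[0,0,-2],"delta_rot":[0,0,0],"hand":0},{"delta_pos":[0,0,-2],"delta_rot":[0,0,0],"hand":0},{"delta_pos":[0,0,-1],"delta_rot":[0,0,0],"hand":0},{"delta_pos":[0,0,0],"delta_rot":[0,0,0],"hand":0},{"delta_pos":[0,0,0],"delta_rot":[0,0,0],"hand":0},{"delta_pos":[0,0,0],"delta_rot":[0,0,0],"hand":0},{"delta_pos":[0,0,0],"delta_rot":[0,0,0],"hand":0},{"delta_pos":[0,0,0],"delta_rot":[0,0,0],"hand":0}]}}

```text
t: 3.15
eef_pos: [0.4888, 0.0917, 0.1092]
ee_rot: [-3.141, -0.001, -0.001]
force: [0.3, -0.6, -0.8]
width: 0.0006
```

Run:
```python
from h import *
s=get_state();im=grab_frame('wrist');cv2.imwrite('pics/w2.png',im)
print(s['eef_pos'],s['ee_rot'],s['force'],s['width'])
T=wristT(s);c=camera_info('wrist')['camera_matrix']
s1=dict(eef_pos=[0.48794658,0.09426807,0.19975638],ee_rot=[-3.14066306,-1.82171030e-03,1.2e-04]);T1=wristT(s1)
for k,p,o in(('y',(.4895,.0925,.061),(279.7,200.1)),('g',(.518,-.018,.061),(425.4,162.4))):
    q=np.linalg.inv(T)@[*p,1];q=c@q[:3];q=q[:2]/q[2]
    b,st=blob(im,k,tuple(int(v) for v in q),50);print(k,q,b,st,onz(ray('wrist',b,T),.059),tri([ray('wrist',b,T),ray('wrist',o,T1)]))
```

```text
[0.48876852 0.09170934 0.10919994] [-3.14098738e+00 -1.05128265e-03 -8.84737748e-04] [ 0.28160402 -0.63772633 -0.83648124] 0.0006245633036340689
y [275.53955855 248.41336874] [275.80571181 236.20250974] [ 243  212   66   67 2311] [0.49578729 0.09234767 0.059     ] (array([0.47380716, 0.09227585, 0.00316477]), [np.float64(0.3), np.float64(0.3)])
g [488.63924187 197.31939425] [484.91291866 193.09880383] [ 446  159   79   70 4180] [ 0.51973332 -0.01685643  0.059     ] (array([ 0.51829124, -0.01987158,  0.05374587]), [np.float64(0.1), np.float64(0.1)])
```

View pics/w2.png

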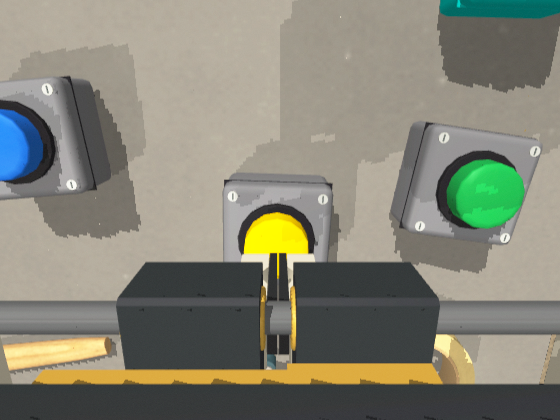

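The yellow top is partly hidden behind the fingers in this view, which explains its bad two-view height. Green, unobstructed at (485,193), comes out at 54 mm, within tolerance for a centroid that includes the button's sides. The fingers are centred on yellow. I'll descend softly and feel for contact.

Request:
{"method": "move_arm", "body": {"rows": [{"delta_pos":[0,0.05,-1],"delta_rot":[0,0,0],"hand":0},{"delta_pos":[0,0,-0.8],"delta_rot":[0,0,0],"hand":0},{"delta_pos":[0,0,-0.4],"delta_rot":[0,0,0],"hand":0},{"delta_pos":[0,0,-0.2],"delta_rot":[0,0,0],"hand":0},{"delta_pos":[0,0,-0.2],"delta_rot":[0,0,0],"hand":0},{"delta_pos":[0,0,-0.1],"delta_rot":[0,0,0],"hand":0},{"delta_pos":[0,0,-0.1],"delta_rot":[0,0,0],"hand":0},{"delta_pos":[0,0,0],"delta_rot":[0,0,0],"hand":0},{"delta_pos":[0,0,0],"delta_rot":[0,0,0],"hand":0},{"delta_pos":[0,0,0],"delta_rot":[0,0,0],"hand":0}]}}

```text
t: 4.2
eef_pos: [0.4884, 0.092, 0.0807]
ee_rot: [-3.142, -0.0, -0.001]
force: [-2.0, -1.4, 3.2]
width: 0.0002
```

Contact force is 3.2 N at z = 80.7 mm, which matches the spring at about 2.3 mm of travel. Now I'll press about 5 mm deeper, to roughly 7.3 mm.

Request:
{"method": "move_arm", "body": {"rows": [{"delta_pos":[0,0,-0.1],"delta_rot":[0,0,0],"hand":0},{"delta_pos":[0,0,-0.1],"delta_rot":[0,0,0],"hand":0},{"delta_pos":[0,0,-0.1],"delta_rot":[0,0,0],"hand":0},{"delta_pos":[0,0,-0.1],"delta_rot":[0,0,0],"hand":0},{"delta_pos":[0,0,-0.1],"delta_rot":[0,0,0],"hand":0},{"delta_pos":[0,0,-0.05],"delta_rot":[0,0,0],"hand":0},{"delta_pos":[0,0,0],"delta_rot":[0,0,0],"hand":0},{"delta_pos":[0,0,0],"delta_rot":[0,0,0],"hand":0},{"delta_pos":[0,0,0],"delta_rot":[0,0,0],"hand":0},{"delta_pos":[0,0,0],"delta_rot":[0,0,0],"hand":0}]}}

```text
t: 5.2
eef_pos: [0.4885, 0.092, 0.0751]
ee_rot: [3.142, -0.0, -0.001]
force: [-1.9, -1.0, 5.4]
width: 0.0003
```

Run:
```python
from h import *
s=get_state();print(s['eef_pos'],s['force']);im=grab_frame('scene');cv2.imwrite('pics/s1.png',cv2.resize(im[200:380,200:440],None,fx=3,fy=3))
```

```text
[0.48851796 0.09204832 0.07512586] [-1.89695814 -1.01571974  5.35292834]
```

View pics/s1.png

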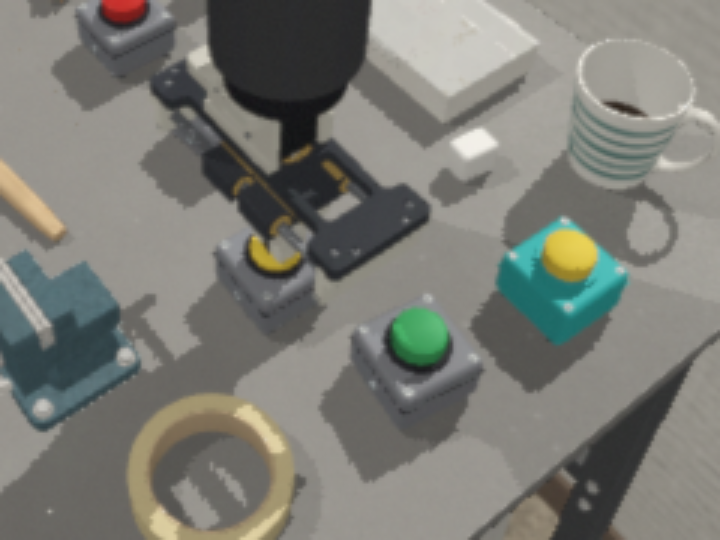

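Yellow is visibly sunk, with 5.4 N giving about 7 mm of travel. I'll raise straight up, then cross over to green.

Request:
{"method": "move_arm", "body": {"rows": [{"delta_pos":[0,0,0.3],"delta_rot":[0,0,0],"hand":0},{"delta_pos":[0,0,0.5],"delta_rot":[0,0,0],"hand":0},{"delta_pos":[0,0,1],"delta_rot":[0,0,0],"hand":0},{"delta_pos":[0,0,3],"delta_rot":[0,0,0],"hand":0},{"delta_pos":[0,0,4],"delta_rot":[0,0,0],"hand":0},{"delta_pos":[1,-4,3.5],"delta_rot":[0,0,0],"hand":0},{"delta_pos":[1,-4,0],"delta_rot":[0,0,0],"hand":0},{"delta_pos":[1,-3,0],"delta_rot":[0,0,0],"hand":0},{"delta_pos":[0,0,0],"delta_rot":[0,0,0],"hand":0},{"delta_pos":[0,0,0],"delta_rot":[0,0,0],"hand":0}]}}

```text
t: 6.25
eef_pos: [0.5178, -0.0154, 0.1958]
ee_rot: [-3.141, -0.001, -0.003]
force: [0.5, 0.0, -0.1]
width: 0.0003
```

Run:
```python
from h import *
s=get_state();im=grab_frame('wrist');cv2.imwrite('pics/w3.png',im)
print(s['eef_pos'],s['ee_rot'],s['force'],s['width'])
T=wristT(s);c=camera_info('wrist')['camera_matrix']
s1=dict(eef_pos=[0.48794658,0.09426807,0.19975638],ee_rot=[-3.14066306,-1.82171030e-03,1.2e-04]);T1=wristT(s1)
for k,p,o in(('y',(.4895,.0925,.061),(279.7,200.1)),('g',(.518,-.018,.061),(425.4,162.4))):
    q=np.linalg.inv(T)@[*p,1];q=c@q[:3];q=q[:2]/q[2]
    b,st=blob(im,k,tuple(int(v) for v in q),50);print(k,q,b,st,onz(ray('wrist',b,T),.059),tri([ray('wrist',b,T),ray('wrist',o,T1)]))
```

```text
[ 0.51780744 -0.01544347  0.1957853 ] [-3.14120165e+00 -5.17625683e-04 -2.81495353e-03] [ 0.45817634  0.00205978 -0.123437  ] 0.00031060786737424276
y [140.0236597  239.02729554] [143.56810443 237.00567537] [ 120  214   49   47 1762] [0.49040636 0.0903002  0.059     ] (array([0.48825669, 0.09228145, 0.05384603]), [np.float64(0.1), np.float64(0.1)])
g [280.3971416  203.84856776] [282.35461802 201.19327252] [ 259  178   47   48 1754] [ 0.5195302  -0.01952158  0.059     ] (array([ 0.51830838, -0.01956288,  0.0545148 ]), [np.float64(0.1), np.float64(0.1)])
```

View pics/w3.png

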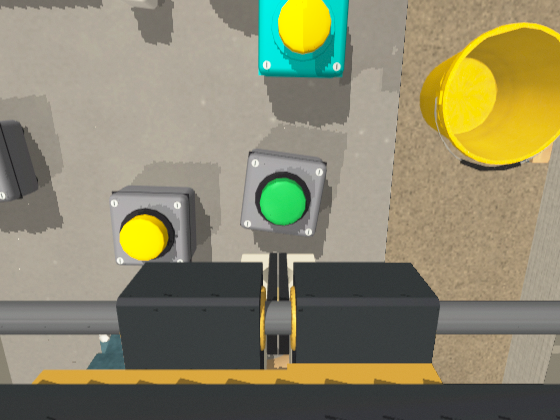

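Yellow is back up at (144,237), triangulated at (0.488, 0.092), unmoved. Green is at (282,201), giving (0.518, -0.0195). I'll descend to just above green.

Request:
{"method": "move_arm", "body": {"rows": [{"delta_pos":[0.05,-0.15,-3],"delta_rot":[0,0,0],"hand":0},{"delta_pos":[0,0,-3],"delta_rot":[0,0,0],"hand":0},{"delta_pos":[0,0,-2],"delta_rot":[0,0,0],"hand":0},{"delta_pos":[0,0,-1.5],"delta_rot":[0,0,0],"hand":0},{"delta_pos":[0,0,-0.7],"delta_rot":[0,0,0],"hand":0},{"delta_pos":[0,0,0],"delta_rot":[0,0,0],"hand":0},{"delta_pos":[0,0,0],"delta_rot":[0,0,0],"hand":0},{"delta_pos":[0,0,0],"delta_rot":[0,0,0],"hand":0},{"delta_pos":[0,0,0],"delta_rot":[0,0,0],"hand":0},{"delta_pos":[0,0,0],"delta_rot":[0,0,0],"hand":0}]}}

```text
t: 7.3
eef_pos: [0.5185, -0.0164, 0.094]
ee_rot: [-3.141, -0.001, -0.001]
force: [0.2, 1.0, 0.2]
width: 0.0005
```

Request:
{"method": "move_arm", "body": {"rows": [{"delta_pos":[0,-0.2,-0.3],"delta_rot":[0,0,0],"hand":0},{"delta_pos":[0,0,-0.3],"delta_rot":[0,0,0],"hand":0},{"delta_pos":[0,0,-0.2],"delta_rot":[0,0,0],"hand":0},{"delta_pos":[0,0,-0.2],"delta_rot":[0,0,0],"hand":0},{"delta_pos":[0,0,-0.1],"delta_rot":[0,0,0],"hand":0},{"delta_pos":[0,0,-0.1],"delta_rot":[0,0,0],"hand":0},{"delta_pos":[0,0,-0.1],"delta_rot":[0,0,0],"hand":0},{"delta_pos":[0,0,0],"delta_rot":[0,0,0],"hand":0},{"delta_pos":[0,0,0],"delta_rot":[0,0,0],"hand":0},{"delta_pos":[0,0,0],"delta_rot":[0,0,0],"hand":0}]}}

```text
t: 8.3
eef_pos: [0.5182, -0.0185, 0.0805]
ee_rot: [3.142, -0.0, -0.001]
force: [-1.7, -0.8, 3.6]
width: 0.0002
```

Green is touched as expected, with 3.6 N at 80.5 mm. Now I'll press about 5 mm further.

Request:
{"method": "move_arm", "body": {"rows": [{"delta_pos":[0,0,-0.1],"delta_rot":[0,0,0],"hand":0},{"delta_pos":[0,0,-0.1],"delta_rot":[0,0,0],"hand":0},{"delta_pos":[0,0,-0.1],"delta_rot":[0,0,0],"hand":0},{"delta_pos":[0,0,-0.1],"delta_rot":[0,0,0],"hand":0},{"delta_pos":[0,0,-0.1],"delta_rot":[0,0,0],"hand":0},{"delta_pos":[0,0,0],"delta_rot":[0,0,0],"hand":0},{"delta_pos":[0,0,0],"delta_rot":[0,0,0],"hand":0},{"delta_pos":[0,0,0],"delta_rot":[0,0,0],"hand":0},{"delta_pos":[0,0,0],"delta_rot":[0,0,0],"hand":0},{"delta_pos":[0,0,0],"delta_rot":[0,0,0],"hand":0}]}}

```text
t: 9.3
eef_pos: [0.5182, -0.0185, 0.0755]
ee_rot: [3.142, -0.0, -0.001]
force: [-2.3, -0.8, 6.1]
width: 0.0004
```

The force is 6.1 N, about 8 mm in, so well past half. Now I'll withdraw.

Request:
{"method": "move_arm", "body": {"rows": [{"delta_pos":[0,0,0.3],"delta_rot":[0,0,0],"hand":0},{"delta_pos":[0,0,0.5],"delta_rot":[0,0,0],"hand":0},{"delta_pos":[0,0,1],"delta_rot":[0,0,0],"hand":0},{"delta_pos":[0,0,3],"delta_rot":[0,0,0],"hand":0},{"delta_pos":[0,0,4],"delta_rot":[0,0,0],"hand":0},{"delta_pos":[0,0,4],"delta_rot":[0,0,0],"hand":0},{"delta_pos":[0,0,3],"delta_rot":[0,0,0],"hand":0},{"delta_pos":[0,0,0],"delta_rot":[0,0,0],"hand":0},{"delta_pos":[0,0,0],"delta_rot":[0,0,0],"hand":0},{"delta_pos":[0,0,0],"delta_rot":[0,0,0],"hand":0}]}}

```text
t: 10.3
eef_pos: [0.5176, -0.0185, 0.2327]
ee_rot: [-3.141, 0.001, -0.001]
force: [-0.1, 1.3, -1.4]
width: 0.0008
```

Run:
```python
from h import *
s=get_state();im=grab_frame('wrist');cv2.imwrite('pics/w4.png',im);cv2.imwrite('pics/s4.png',grab_frame('scene'))
print(s['eef_pos'],s['force'])
T=wristT(s);c=camera_info('wrist')['camera_matrix']
for k,p in(('y',(.4885,.0923,.059)),('g',(.5183,-.0195,.059))):
    q=np.linalg.inv(T)@[*p,1];q=c@q[:3];q=q[:2]/q[2]
    b,st=blob(im,k,tuple(int(v) for v in q),50);print(k,q,b,onz(ray('wrist',b,T),.059))
```

```text
[ 0.51756651 -0.01846275  0.23273413] [-0.09423819  1.27361318 -1.39698631]
y [152.29856688 222.89100711] [154.22450425 221.07223796] [0.49020559 0.09042021 0.059     ]
g [278.21165397 190.13633921] [278.53868195 188.97421203] [ 0.51933438 -0.01978325  0.059     ]
```

View pics/w4.png

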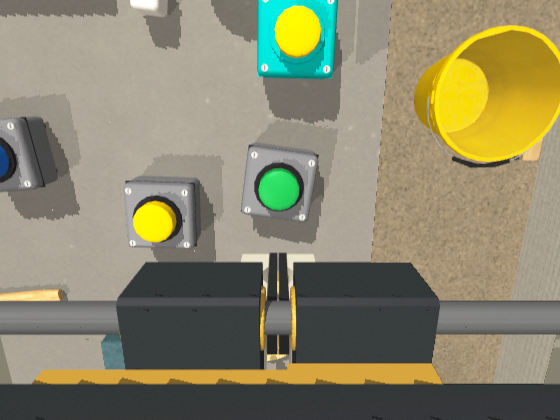

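View pics/s4.png

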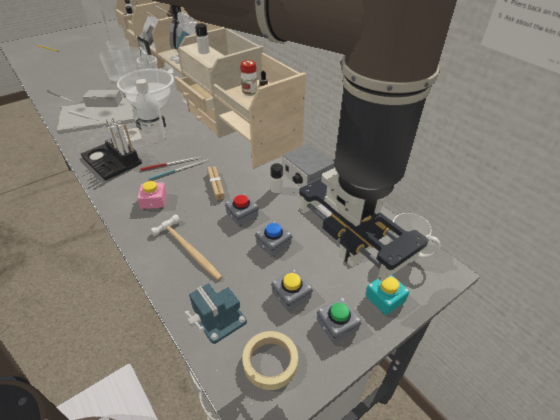

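Both buttons are up, at wrist (154,221) and (279,189). The boxes and everything else stand where they were in the first scene image, and the gripper is clear.

```bash
python3 -c "
from station import *
print(job_done())"
```

```text
the job is handed in; nothing more can be done
None
```

I pressed the yellow reset button first and then the green start button with closed fingertips, let each come back up, withdrew the arm to about 0.23 m, and handed the job in at about 10.5 s.

- **Press depth:** Yellow was about 7–8 mm in, with the force peaking at 5.4 N. Green was about 7.5–8 mm in, at 6.1 N. Both are well past half way and short of the hard stop.
- **Last checks:** The final wrist and scene pictures show both buttons up. The yellow and green boxes are within about 2 mm of where I measured them before, which is the calibration error. By eye, the rest of the bench looks unchanged and the gripper is touching nothing.
- **Disagreements:**
  - One two-view height for yellow came out wrong, at 3 mm, because the fingers hid part of the button. A later clear view gave 54 mm.
  - All the clear-view heights read 51–54 mm against the stated 61 mm. I put that down to the blob centre including the button's sides plus calibration error. The force at first contact matched 61 mm.

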